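Set and lock the depth stop of a glass drill stand

ROBOT

A 7-joint arm with a two-finger parallel gripper is mounted at the origin on the work surface. World frame = base frame: x ahead of the robot, y to its left, z up, the work surface at z = 0. Lengths are in m, angles in rad, forces in N, time in s.
With the tool pointing down it reaches from about 0.35 to 0.9 m from the base axis. Payload 8.1 kg.
Tool frame: the origin (TCP) lies midway between the tips of the shut fingers; the grasp point (between the pads) lies 19 mm behind it; z points along the fingers, y is the line along which they close (so a half turn about z gives the same grasp; the last joint's range is limited). The gripper opens to 92 mm and grips with 3 to 60 N. Pads are 19 mm wide; open, the fingers measure 130 mm over their backs; the gripper's body (75 mm by 190 mm) begins 47 mm behind the grasp point.
Start: joints at [-1.227, 0.434, 0.025, 1.573, -0.012, 1.134, -0.075], TCP at [0.27, 0.564, 0.227] pointing down, gripper open.
Joint ranges: [-2.62, 2.62], [-0.44, 2.09], [-1.27, 1.32], [0.08, 2.57], [-1.32, 4.46], [0.12, 2], [-2.74, 2.74]. Speed limits (rad/s): [2.22, 2.22, 3.01, 3.01, 3.14, 3.14, 3.14].

INTERFACE

Orientations are given as a rotation vector (axis times angle).
In Python, from cell import arm gives the robot as it stands.
- The arm moves only by the tool move_arm, never from a script. Its argument "motion" is a list of rows, each an object of numbers: "tx", "ty", "tz": the shift along the tool's x, y, z normalised to -1 to 1, where 1 is 1000 mm; "twist": the turn about the tool's z normalised to -1 to 1, where 1 is pi/2 rad. In form: [{"tx": .., "ty": .., "tz": .., "twist": ..}, ...]. A call has 1 to 12 rows; each row shifts and turns the commanded pose from where the row before left it, along the tool's axes as they then stand; what a row does not reach is not made up. A row lasts 1/10 s, in which the tool goes at most 50 mm and 8.59 degrees, less where a joint would pass 70% of its speed; a pose out of reach is approached as far as the arm can. A call with a number of a shift or a turn outside -1 to 1 is refused whole. A call with a gripper value outside its range is refused whole. "gripper" is the gripper's target within -1 to 1 (shut at 1, half-way at 0, fully open at -1), set as the call begins (left out, the last holds). The fingers move at their own pace and stop on an object; "squeeze" is the grip in N (left out, the last holds). Time passes only in rows, so rows that do not move let the fingers close. It gives the time, the measured TCP pose, the force, the opening and the grip force at its end, in the units of the state.
- arm.observe(): the state, without advancing time (a new reading comes with each control period).
- arm.get_image(name): name is "scene" or "side" or "wrist"; returns the picture (480x640x3 uint8, red, green, blue); there is no depth.
- arm.calibration(name): a dict with "K" (3x3 intrinsics, pixels), "T" (4x4, takes a point from camera to world coordinates). Camera axes: x right, y down, z forward; pixel columns grow to the right and rows downward; lengths in m; the calibration is good to about 2 mm. The wrist camera is an equidistant fisheye: a pixel r from the principal point sees the ray r / f radians off the axis. A picture is of the moment at which its call begins: read the wrist's pose just before it. calibration takes no time and is no camera call; for the wrist camera it gives the pose at the moment of the call.
- arm.sign_off(): hands the job in; it is judged then, once.
Trained networks look in the newest picture that a camera, given by its name, has taken for a name from the list of things; names that differ only in an ending like _2 or _b are one class to them, and where a whole thing is asked for, a point or a joint stands for the part that bears it (a point fixed in the world has none). Each returns a list of dicts, best first, with "conf" (0 to 1); they miss things now and then, are a little off and sometimes report something else, mostly with a low value. They report only what shows in the picture. A call takes as long as a camera call.
- arm.look_for(camera, query): "point" ([column, row] as shares, 0 to 1, of the picture: columns of its width, rows of its height, amid what is visible of it).
- arm.regions_of(camera, query): "region" (480x640 bool, what is visible of it) and "point" ([column, row] as shares, 0 to 1, of the picture: columns of its width, rows of its height, amid what is visible of it).
- arm.place_of(camera, query): "point" ([column, row] as shares, 0 to 1, of the picture: columns of its width, rows of its height: a listed point, or the origin of a listed thing).
The state is a dict: "clock": time; "joints": joint angles; "dq": joint speeds; "joint_efforts": joint torques, N m; "position": TCP position; "ee_rot": TCP orientation; "force": force on the tool from outside, world axes, zero at the start; "ft_torque": the same for the moment, N m; "width": opening from 0.0 (shut) to 1.0 (fully open); "gripper_force": force on a finger pad.
Only numpy, scipy, OpenCV 4.12 (cv2) and the standard library are available. Lean on these libraries where they do the work, as an engineer would, in place of code of your own. Each camera call takes 0.05 s, during which the arm holds its last target. There are 200 camera calls.

TASK

Set the drill stand's depth stop to the glass tile: push the stop rod down by its knob until its rubber foot rests on the tile, gently so that the glass does not crack, and then swing the clamp lever clockwise as far as it goes to lock the rod there. Leave the tile where it lies with the foot still touching it, and do not disturb the things around the stand.

Things in the scene. Friction and masses are not known exactly. Their poses are not given: they have to be found in the camera images.
- stand: Grey bench drill stand, fixed to the table. Origin: on the table surface straight below the stop rod's axis; z up, x from the rod towards the drill motor and column, y to the side on which the lever lies. Base plate 270 x 140 mm (x from -55 to 215 mm), 15 mm high with its cork face. The black drill motor (42 mm across, top 222 mm up) is at x = 108 mm, the column (top 167 mm up) at x = 185 mm.
- pivot (a point): Point on the clamp lever's vertical pivot axis, on the top face of the stand's level aluminium head, 150 mm above the table and 46 mm in the stand's +x direction from the stop rod's axis. The head is 44 mm wide and 35 mm high and runs from 20 mm in front of the rod back to the column.
- stop: Stop rod: upright steel rod, 12 mm across, sliding straight down through the head, with a black round knob (30 mm across, 27 mm high). Origin: centre of the knob's flat top, z up; it starts 235 to 250 mm above the table, and the rod can go 60 mm below its highest place. A drag holds it wherever it is left: pushing down on the knob's top moves it against a steady push of about 3 N.
- rod_end (a point): Lower end of the steel rod, on its axis, 156 mm below the knob's top. A rubber foot (18 mm across) is screwed out of it by an amount that differs and is in no pose: its underside is 16 to 40 mm below this point. So the touch on the glass must be felt: beyond the 3 N of sliding drag the push then rises by about 8 N per mm. The glass cracks if the foot presses with more than 15 N.
- tile: The glass tile, 150 x 90 x 8 mm, 0.27 kg, lying loose on the stand's cork face under the rod and the drill. Origin: centre of its underside, 15 mm above the table; its top is 8 mm higher. It is not to be shifted.
- lock (a joint): Angle of the clamp lever (rad): 0 open, growing as the lever swings clockwise seen from above, up to its stop at 1.25, where the rod is locked. It starts between 0 and 0.25 and stays where it is left. It turns against about 0.3 N m of friction (about 4 N at the grip post), and somewhat more over the last 0.2 rad, where its cam squeezes the rod.
- lever_grip (a point): Centre of the top of the lever's upright black grip post, 16 mm across, top 200 mm above the table; above the flat lever (top 167 mm up) some 33 mm of it stand free. It stands 85 mm from the pivot; when open it is in the stand's -x, +y direction from the pivot. To lock, it is pushed clockwise seen from above in an arc about the pivot, mostly in the stand's +x direction.
- glue: Bystander: white glue bottle, 52 mm across, 150 mm tall, about 17 to 20 cm from the rod on the stand's -y side. Origin: centre of its underside.
- beads: Bystander: clear compartment box, 160 x 120 x 35 mm, farther off on the stand's -y side. Origin: centre of its underside.
- pliers: Bystander: pliers with blue handles, 160 mm long, lying on the table on the stand's +y side, 22 cm or more from the rod. Origin: under the joint of the jaws.

How it is judged:
By the outcome, as a careful person would: the job done as asked, in the order asked, and still so for the second after the job is handed in, with the robot touching nothing.
It also fails if it takes over 54 s, if anything falls off the work surface, if the arm or the gripper's body presses on something with over 40 N, if the wrist force passes 120 N, or if a joint passes its speed limit or range.

## Working session

There is one attempt and no reset: what is moved stays moved. The work goes in short steps, Python scripts to look and compute and a tool call to move; the robot and the scene stay as the last step left them, time stands still between calls to the robot, and variables do not carry over. Pictures are saved under pics/ and viewed, at most 10 in all, crops included, and the job is handed in when it is done.

Besides the shell and the picture viewer there is one more tool, called after ">>>" in YAML: its name, and indented under it one key for each argument. move_arm: Moves the arm, as the interface text tells. Scaled input: -1 to 1 covers 1000 mm each way for a shift and pi/2 rad each way for a turn. Its arguments: {"type":"object","properties":{"motion":{"type":"array","items":{"type":"object","properties":{"tx":{"type":"number"},"ty":{"type":"number"},"tz":{"type":"number"},"twist":{"type":"number"}}}},"gripper":{"type":"number"},"squeeze":{"type":"number"}},"required":["motion"]}

```bash
mkdir -p pics; cat > h.py <<'E'
import numpy as np,cv2
from cell import arm
def ray(cam,p):
    c=arm.calibration(cam);K=np.array(c["K"]);T=np.array(c["T"])
    u,v=p[0]*640,p[1]*480
    x=np.array([(u-K[0,2])/K[0,0],(v-K[1,2])/K[1,1]])
    if cam=="wrist":
        r=np.hypot(*x); d=np.array([*(x/r*np.sin(r)),np.cos(r)]) if r>0 else np.array([0,0,1.])
    else: d=np.array([*x,1.]);d/=np.linalg.norm(d)
    return T[:3,3],T[:3,:3]@d
def tri(rays):
    A=0;b=0
    for o,d in rays:
        P=np.eye(3)-np.outer(d,d);A=A+P;b=b+P@o
    x=np.linalg.solve(A,b)
    return x,[float(np.linalg.norm((np.eye(3)-np.outer(d,d))@(x-o))) for o,d in rays]
def onz(r,z):
    o,d=r;return o+d*(z-o[2])/d[2]
E
python3 - <<'E'
from h import *
np.set_printoptions(precision=4,suppress=True)
for c in("scene","side"):
    cv2.imwrite(f"pics/{c}0.png",arm.get_image(c)[:,:,::-1])
R={}
for q in("stop","pivot","lever_grip","rod_end","stand","tile","glue","pliers","beads"):
    for c in("scene","side"):
        r=arm.place_of(c,q)
        if r: R[q,c]=ray(c,r[0]["point"]);print(q,c,r[0]["conf"],np.array(r[0]["point"])*[640,480])
    if (q,"scene") in R and (q,"side") in R: print(q,tri([R[q,"scene"],R[q,"side"]]))
o=arm.observe();print(o["clock"],o["position"],o["ee_rot"],o["force"])
E
```

```text
stop scene 0.53 [327.872 225.696]
stop side 0.84 [329.216 213.984]
stop (array([0.5636, 0.0434, 0.2361]), [0.004927236220388873, 0.004927236220388778])
pivot scene 0.94 [321.984 270.096]
pivot side 0.81 [347.392 240.72 ]
pivot (array([0.6086, 0.0322, 0.1457]), [0.0032808827394573306, 0.003280882739457496])
lever_grip scene 0.85 [359.488 243.312]
lever_grip side 0.84 [319.808 210.576]
lever_grip (array([0.5819, 0.1055, 0.2014]), [0.001422091386446431, 0.0014220913864464628])
rod_end side 0.9 [327.68  266.208]
stand scene 0.62 [330.496 292.416]
stand side 0.58 [330.624 295.2  ]
stand (array([ 0.5651,  0.0471, -0.0114]), [0.005724738909756622, 0.0057247389097566355])
tile scene 0.85 [321.792 304.512]
tile side 0.65 [347.072 281.904]
tile (array([0.6111, 0.0319, 0.0142]), [0.0009635489227965927, 0.0009635489227965452])
glue scene 0.66 [255.808 268.704]
glue side 0.92 [350.912 350.304]
glue (array([ 0.4947, -0.1297, -0.0075]), [0.004299859853622631, 0.004299859853622632])
pliers scene 0.58 [430.784 363.12 ]
pliers side 0.78 [332.672 220.608]
pliers (array([ 0.745 ,  0.2624, -0.0015]), [0.002727459821051201, 0.0027274598210511843])
beads scene 0.61 [212.928 247.488]
beads side 0.57 [351.808 350.304]
beads (array([ 0.4676, -0.2035,  0.0655]), [0.033635413039212754, 0.0336354130392127])
1.0 [0.2701 0.5636 0.2267] [0.6961 3.0635 0.    ] [-1.0784 -0.1841 -0.0419]
```

View pics/scene0.png

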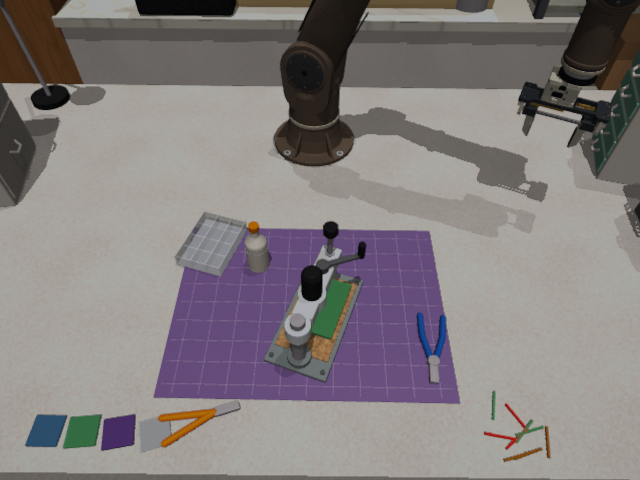

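View pics/side0.png

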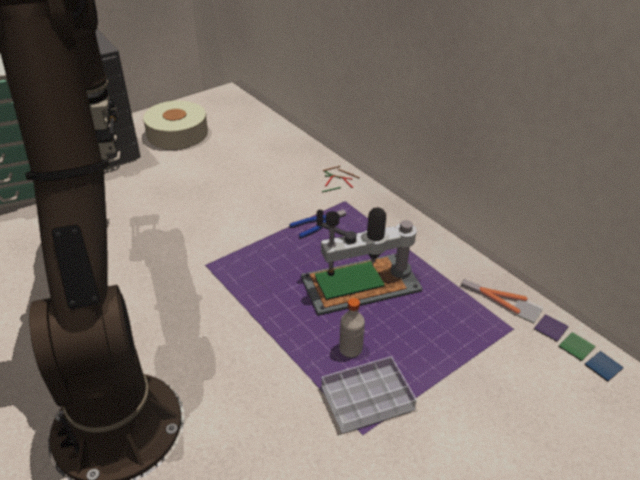

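The scene view shows the knob at about (330,230), the lever post at (362,247) and the motor at (312,280). The side view agrees, and the +y side is clear. I'll go above the knob with the fingers shut.

>>> move_arm:
  motion:
    - {"tz": -0.045}
    - {"tz": -0.045}
    - {"tx": -0.04,"ty": -0.028}
    - {"tx": -0.04,"ty": -0.028}
    - {"tx": -0.04,"ty": -0.028}
    - {"tx": -0.04,"ty": -0.028}
    - {"tx": -0.04,"ty": -0.028}
    - {"tx": -0.04,"ty": -0.028}
    - {"tx": -0.04,"ty": -0.028}
    - {"tx": -0.04,"ty": -0.028}
    - {"tx": -0.04,"ty": -0.028}
    - {"tx": -0.04,"ty": -0.028}
  gripper: 1

```text
invalid input
```

```bash
cat > look.py <<'E'
from h import *
import sys
np.set_printoptions(precision=4,suppress=True)
cv2.imwrite(f"pics/{sys.argv[1]}.png",arm.get_image("wrist")[:,:,::-1])
arm.get_image("scene");arm.get_image("side")
Z={"stop":.24,"pivot":.15,"lever_grip":.2,"tile":.015}
for q in("stop","pivot","lever_grip","tile"):
    rs=[];
    for c in("wrist","scene","side"):
        r=arm.place_of(c,q)
        if r:
            k=ray(c,r[0]["point"]);rs.append(k);print(q,c,r[0]["conf"],np.array(r[0]["point"])*[640,480],onz(k,Z[q]))
    if len(rs)>1: print(q,*tri(rs))
o=arm.observe();print(o["clock"],o["position"],o["ee_rot"],o["force"],o["width"])
E
python3 look.py w1
```

```text
stop wrist 0.31 [ 23.424 436.992] [0.2853 0.288  0.24  ]
stop scene 0.82 [330.368 227.808] [0.5766 0.0443 0.24  ]
stop side 0.92 [329.024 212.016] [0.5639 0.0512 0.24  ]
stop [0.4717 0.0414 0.1727] [0.12398783132389375, 0.034628346763627575, 0.1140476194570476]
pivot scene 0.63 [322.688 270.912] [0.6162 0.031  0.15  ]
pivot side 0.68 [349.376 241.008] [0.6076 0.0285 0.15  ]
pivot [0.6118 0.0318 0.145 ] [0.0010235510956830916, 0.001023551095683022]
lever_grip scene 0.84 [359.616 240.816] [0.5753 0.1051 0.2   ]
lever_grip side 0.64 [320.32 205.92] [0.5947 0.1221 0.2   ]
lever_grip [0.5843 0.1056 0.213 ] [0.00235811893117746, 0.0023581189311776083]
tile scene 0.82 [322.368 305.712] [0.6155 0.0325 0.015 ]
tile side 0.88 [347.328 280.896] [0.6131 0.0347 0.015 ]
tile [0.614  0.0337 0.0143] [0.0014880790600411294, 0.0014880790600413042]
1.75 [0.2701 0.5637 0.2268] [0.6962 3.0635 0.0002] [-0.6786  0.648   0.1631] 1.0045589676308337
```

View pics/w1.png

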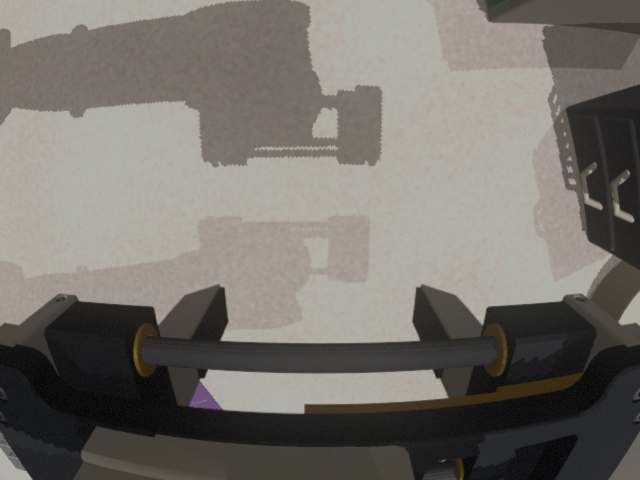

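The wrist view shows only the fingers and the bare table, with the mat corner at (205,400). The move was refused, maybe because some row keys were missing, so I'll send full rows.

>>> move_arm:
  motion:
    - {"tx": 0,"ty": 0,"tz": -0.045,"twist": 0}
    - {"tx": 0,"ty": 0,"tz": -0.045,"twist": 0}
    - {"tx": -0.04,"ty": -0.028,"tz": 0,"twist": 0}
    - {"tx": -0.04,"ty": -0.028,"tz": 0,"twist": 0}
    - {"tx": -0.04,"ty": -0.028,"tz": 0,"twist": 0}
    - {"tx": -0.04,"ty": -0.028,"tz": 0,"twist": 0}
    - {"tx": -0.04,"ty": -0.028,"tz": 0,"twist": 0}
    - {"tx": -0.04,"ty": -0.028,"tz": 0,"twist": 0}
    - {"tx": -0.04,"ty": -0.028,"tz": 0,"twist": 0}
    - {"tx": -0.04,"ty": -0.028,"tz": 0,"twist": 0}
    - {"tx": -0.04,"ty": -0.028,"tz": 0,"twist": 0}
    - {"tx": -0.04,"ty": -0.028,"tz": 0,"twist": 0}
  gripper: 1.0
  squeeze: 10

```text
clock: 2.95
position: [0.5104, 0.1365, 0.3171]
ee_rot: [0.696, 3.063, 0.001]
force: [0.9, 0.1, -0.4]
width: 0.024
gripper_force: 0.0
```

```bash
python3 look.py w2
```

```text
stop scene 0.88 [331.392 225.12 ] [0.5694 0.0463 0.24  ]
stop side 0.72 [330.176 210.816] [0.5686 0.0531 0.24  ]
stop [0.568  0.0486 0.241 ] [0.0028429368033717943, 0.0028429368033717544]
pivot scene 0.75 [322.688 272.112] [0.6193 0.031  0.15  ]
pivot side 0.6 [347.712 240.288] [0.6062 0.0328 0.15  ]
pivot [0.6119 0.0341 0.1437] [0.0038204676551729906, 0.0038204676551728857]
lever_grip wrist 0.58 [327.296 319.584] [0.5812 0.1124 0.2   ]
lever_grip scene 0.83 [358.272 243.408] [0.5823 0.102  0.2   ]
lever_grip side 0.65 [319.424 207.312] [0.5898 0.1191 0.2   ]
lever_grip [0.5827 0.1087 0.2036] [0.0051058612639437095, 0.007112401709628208, 0.004835504936844578]
tile wrist 0.67 [284.48  293.376] [0.6173 0.0334 0.015 ]
tile scene 0.81 [326.208 306.624] [0.6177 0.0412 0.015 ]
tile [0.6174 0.0377 0.0169] [0.003716095556603374, 0.0037160955566033645]
3.7 [0.5097 0.1386 0.3167] [-0.6953 -3.0637 -0.    ] [-0.7407  0.2997  0.5231] 0.002215249220797485
```

View pics/w2.png

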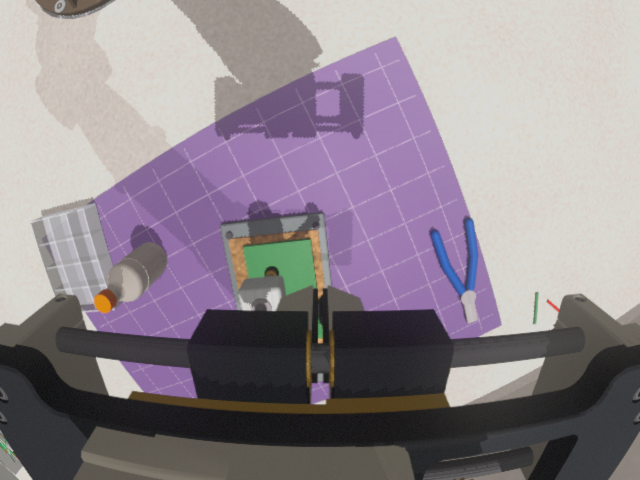

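The fingers hide the knob in this wrist view. The tile's near edge is around (280,245), the lever hangs below the fingers, and the glue bottle is at (135,275), well clear. I'll use the scene and side fix of the knob, (0.567, 0.047).

>>> move_arm:
  motion:
    - {"tx": -0.03,"ty": -0.019,"tz": 0,"twist": 0}
    - {"tx": -0.03,"ty": -0.019,"tz": 0,"twist": 0}
    - {"tx": -0.03,"ty": -0.019,"tz": 0,"twist": 0}
    - {"tx": 0,"ty": 0,"tz": 0.03,"twist": 0}
    - {"tx": 0,"ty": 0,"tz": 0.025,"twist": 0}
    - {"tx": 0,"ty": 0,"tz": 0,"twist": 0}
    - {"tx": 0,"ty": 0,"tz": 0,"twist": 0}

```text
clock: 4.4
position: [0.5663, 0.0481, 0.2621]
ee_rot: [-0.696, -3.063, 0.0]
force: [0.9, -0.2, 1.0]
width: 0.003
gripper_force: 0.0
```

```bash
python3 - <<'E'
from h import *
np.set_printoptions(precision=4,suppress=True)
a=arm.get_image("scene")[170:320,240:440,::-1];b=arm.get_image("side")[150:300,240:440,::-1]
cv2.imwrite("pics/c3.png",cv2.resize(np.hstack([a,b]),(800,300),interpolation=cv2.INTER_CUBIC))
o=arm.observe();p=np.array(o["position"]);print(p,o["force"],o["clock"])
for c in("scene","side"):
    C=arm.calibration(c);q=np.linalg.inv(np.array(C["T"]))@[*p,1];q=np.array(C["K"])@q[:3];print(c,q[:2]/q[2])
    r=arm.regions_of(c,"rod_end")
    for x in r[:1]: m=x["region"];ys,xs=np.nonzero(m);print(c,x["conf"],xs.min(),xs.max(),ys.min(),ys.max())
E
```

```text
[0.5671 0.0483 0.2633] [ 0.1168 -0.3807  0.1088] 4.5
scene [332.7427 216.2973]
scene 0.63 323 338 221 253
side [331.217  203.6109]
side 0.64 326 339 212 275
```

View pics/c3.png

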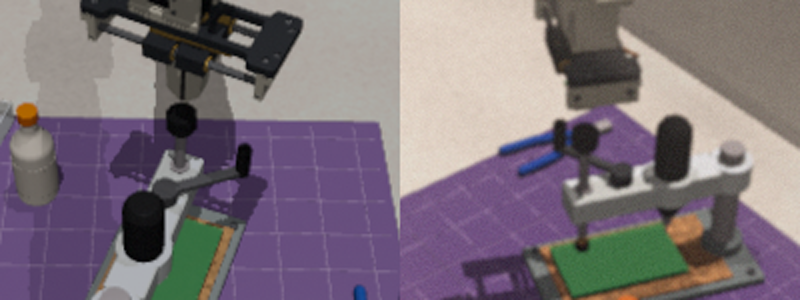

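The fingertips are centred above the knob in both views. In the side crop the foot's underside is near (583,246), which is about pixel (331,273).

```bash
python3 - <<'E'
from h import *
C=arm.calibration("side")
for z in(.03,.04,.05,.06,.07,.08,.235,.245):
    q=np.linalg.inv(np.array(C["T"]))@[.567,.048,z,1];q=np.array(C["K"])@q[:3];print(z,q[:2]/q[2])
E
```

```text
0.03 [329.29841248 281.3442812 ]
0.04 [329.37430475 278.3412106 ]
0.05 [329.45086565 275.31168235]
0.06 [329.52810405 272.25534525]
0.07 [329.60602899 269.17184187]
0.08 [329.68464965 266.06080839]
0.235 [330.99970305 214.02391339]
0.245 [331.09129138 210.39974713]
```

>>> move_arm:
  motion:
    - {"tx": 0,"ty": 0,"tz": 0.003,"twist": 0}
    - {"tx": 0,"ty": 0,"tz": 0.003,"twist": 0}
    - {"tx": 0,"ty": 0,"tz": 0.003,"twist": 0}
    - {"tx": 0,"ty": 0,"tz": 0.003,"twist": 0}
    - {"tx": 0,"ty": 0,"tz": 0.003,"twist": 0}
    - {"tx": 0,"ty": 0,"tz": 0.0,"twist": 0}

```text
clock: 5.2
position: [0.566, 0.0479, 0.2461]
ee_rot: [-0.696, -3.063, 0.001]
force: [0.0, -0.0, -0.5]
width: 0.001
gripper_force: 0.0
```

>>> move_arm:
  motion:
    - {"tx": 0,"ty": 0,"tz": 0.002,"twist": 0}
    - {"tx": 0,"ty": 0,"tz": 0.002,"twist": 0}
    - {"tx": 0,"ty": 0,"tz": 0.002,"twist": 0}
    - {"tx": 0,"ty": 0,"tz": 0.002,"twist": 0}
    - {"tx": 0,"ty": 0,"tz": 0.002,"twist": 0}
    - {"tx": 0,"ty": 0,"tz": 0.002,"twist": 0}

```text
clock: 5.8
position: [0.5663, 0.048, 0.2347]
ee_rot: [0.696, 3.063, 0.0]
force: [-1.4, -1.4, 2.2]
width: -0.001
gripper_force: 1.3
```

>>> move_arm:
  motion:
    - {"tx": 0,"ty": 0,"tz": 0.002,"twist": 0}
    - {"tx": 0,"ty": 0,"tz": 0.002,"twist": 0}
    - {"tx": 0,"ty": 0,"tz": 0.002,"twist": 0}
    - {"tx": 0,"ty": 0,"tz": 0.002,"twist": 0}
    - {"tx": 0,"ty": 0,"tz": 0.002,"twist": 0}
    - {"tx": 0,"ty": 0,"tz": 0,"twist": 0}

```text
clock: 6.4
position: [0.5663, 0.048, 0.2244]
ee_rot: [-0.696, -3.063, 0.0]
force: [-0.0, -0.1, -0.4]
width: 0.002
gripper_force: 0.0
```

>>> move_arm:
  motion:
    - {"tx": 0,"ty": 0,"tz": 0.001,"twist": 0}
    - {"tx": 0,"ty": 0,"tz": 0.001,"twist": 0}

```text
clock: 6.6
position: [0.5663, 0.048, 0.2228]
ee_rot: [0.696, 3.063, 0.0]
force: [-0.2, 0.5, 3.8]
width: 0.005
gripper_force: 1.3
```

```bash
python3 - <<'E'
from h import *
a=arm.get_image("scene")[170:320,240:440,::-1];b=arm.get_image("side")[150:300,240:440,::-1]
cv2.imwrite("pics/c4.png",cv2.resize(np.hstack([a,b]),(800,300),interpolation=cv2.INTER_CUBIC))
for i in range(4): arm.get_image("side");o=arm.observe();print(o["position"],o["force"])
E
```

```text
[0.56632382 0.0479878  0.22262052] [0.05757637 0.12557706 0.80017446]
[0.56632247 0.0479597  0.22261344] [-0.74249255 -0.48233927  0.14053046]
[0.56631199 0.04797955 0.22261345] [ 0.60594336 -0.01007846 -0.18864088]
[0.56628889 0.04798351 0.22260842] [ 0.10773701 -0.14832098  0.04225964]
```

View pics/c4.png

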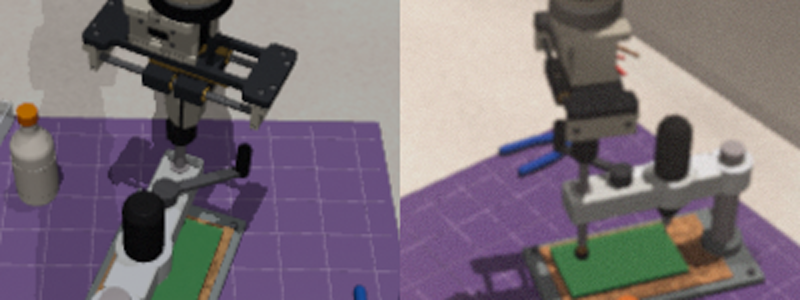

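The knob is moving with the fingers. The side crop shows the foot at about (582,254), still above the tile. From here I take small steps and read the force each time.

>>> move_arm:
  motion:
    - {"tx": 0,"ty": 0,"tz": 0.0005,"twist": 0}
    - {"tx": 0,"ty": 0,"tz": 0.0005,"twist": 0}
    - {"tx": 0,"ty": 0,"tz": 0.0005,"twist": 0}

```text
clock: 7.2
position: [0.5663, 0.048, 0.2213]
ee_rot: [0.696, 3.063, 0.0]
force: [-1.0, -0.6, 3.0]
width: 0.001
gripper_force: 1.2
```

```bash
python3 - <<'E'
from h import *
arm.get_image("side")
C=arm.calibration("side")
for z in(.02,.03,.04,.05,.06):
    q=np.linalg.inv(np.array(C["T"]))@[.567,.048,z,1];q=np.array(C["K"])@q[:3];print(z,q[:2]/q[2])
r=arm.regions_of("side","rod_end")[0];ys,xs=np.nonzero(r["region"]);print(ys.min(),ys.max(),xs[ys>ys.max()-3])
print(np.array(arm.place_of("side","rod_end")[0]["point"])*[640,480])
im=arm.get_image("side")[258:286,322:340].mean(2).astype(int);print(im)
E
```

```text
0.02 [329.22318011 284.32123924]
0.03 [329.29841248 281.3442812 ]
0.04 [329.37430475 278.3412106 ]
0.05 [329.45086565 275.31168235]
0.06 [329.52810405 272.25534525]
220 280 [328 329 330 331 332 333 334 328 329 330 331 332 333 334 330 331 332]
[328.576 271.392]
[[112  97  90  82  76  89  89  91  91  87  86  93  92  91  94  89  91  93]
 [110 107  96  89  87  87  95  92  91  93  95  95  94  93  93  93  96  94]
 [107 105 101  88  91  90  89  88  96  93  86  89  90  91  93 103 102 104]
 [108 110 106  95  92  89  89  88  83  75  75  83  90 105 104 114 117 120]
 [103 106 111 109  96  94  87  77  73  66  65  77  94 103 105 115 124 119]
 [110 110 107 109 107 100  83  65  65  64  65  77  99 107 108 106 109 114]
 [110 106 110 110 107 105  90  74  59  61  65  84 107 107 102 102 107 108]
 [106 110 107 109 106 102  91  67  62  63  67  84 107 121 109 106 101 111]
 [105 107 111 109 110 108  91  67  62  62  68  81 107 122 120 123 116 119]
 [109 108 104 108 113 108  98  72  57  60  63  87 114 124 127 131 122 114]
 [115 114 108 109 116 115 100  72  59  64  66  90 108 118 115 111 110 100]
 [120 123 123 
[... 561 characters left out ...]
 55  81  84  84  79  81]
 [ 86  79  84  82  67  48  30  28  40  33  22  35  53  74  79  84  83  79]
 [ 85  87  83  78  77  49  25  25  22  27  27  44  64  81  80  87  85  86]
 [ 84  83  89  87  76  65  47  42  31  34  45  55  73  87  82  90  81  84]
 [ 83  82  83  82  81  76  75  60  56  59  64  69  78  79  84  80  81  84]
 [ 80  80  87  86  83  86  79  81  76  75  81  82  85  87  85  82  86  80]
 [ 81  84  82  84  82  88  81  81  82  82  84  77  85  91  81  83  83  83]
 [ 83  84  78  80  80  83  85  87  82  84  84  82  86  82  81  85  81  80]
 [ 83  84  82  84  87  85  81  80  83  76  80  87  82  81  86  82  86  84]
 [ 83  86  87  84  84  84  85  81  85  81  74  81  84  78  84  81  83  87]]
```

>>> move_arm:
  motion:
    - {"tx": 0,"ty": 0,"tz": 0.001,"twist": 0}
    - {"tx": 0,"ty": 0,"tz": 0.001,"twist": 0}
    - {"tx": 0,"ty": 0,"tz": 0.001,"twist": 0}
    - {"tx": 0,"ty": 0,"tz": 0.001,"twist": 0}
    - {"tx": 0,"ty": 0,"tz": 0.001,"twist": 0}
    - {"tx": 0,"ty": 0,"tz": 0.001,"twist": 0}

```text
clock: 8.0
position: [0.5663, 0.048, 0.2151]
ee_rot: [-0.696, -3.063, -0.0]
force: [-0.9, -0.3, 2.2]
width: 0.006
gripper_force: 1.3
```

```bash
cat > s.py <<'E'
from h import *
im=arm.get_image("side")[266:290,322:340].mean(2)
print(im[:,6:11].mean(1).astype(int)); o=arm.observe();print(o["position"][2],o["force"])
E
python3 s.py
```

```text
[70 71 74 71 68 64 64 64 64 60 52 49 40 31 25 42 61 79 84 82 83 84 83 84]
0.21501849438875995 [-0.32672772 -0.72012394  1.44991737]
```

>>> move_arm:
  motion:
    - {"tx": 0,"ty": 0,"tz": 0.001,"twist": 0}
    - {"tx": 0,"ty": 0,"tz": 0.001,"twist": 0}
    - {"tx": 0,"ty": 0,"tz": 0.001,"twist": 0}
    - {"tx": 0,"ty": 0,"tz": 0.001,"twist": 0}

```text
clock: 8.45
position: [0.5663, 0.048, 0.2111]
ee_rot: [0.696, 3.063, 0.0]
force: [-0.3, -0.3, 3.1]
width: 0.008
gripper_force: 1.3
```

```bash
python3 s.py
```

```text
[70 70 71 71 66 66 64 64 64 63 61 56 49 43 36 24 38 57 74 83 83 81 85 81]
0.21101331128876943 [ 0.07170238 -0.17253976  1.12738456]
```

Now 1.5 mm steps.

>>> move_arm:
  motion:
    - {"tx": 0,"ty": 0,"tz": 0.0005,"twist": 0}
    - {"tx": 0,"ty": 0,"tz": 0.0005,"twist": 0}
    - {"tx": 0,"ty": 0,"tz": 0.0005,"twist": 0}

```text
clock: 8.8
position: [0.5663, 0.048, 0.2097]
ee_rot: [0.696, 3.063, 0.0]
force: [-1.5, -0.3, 2.3]
width: 0.0
gripper_force: 1.2
```

>>> move_arm:
  motion:
    - {"tx": 0,"ty": 0,"tz": 0.0005,"twist": 0}
    - {"tx": 0,"ty": 0,"tz": 0.0005,"twist": 0}
    - {"tx": 0,"ty": 0,"tz": 0.0005,"twist": 0}

```text
clock: 9.1
position: [0.5664, 0.048, 0.2082]
ee_rot: [0.696, 3.063, 0.0]
force: [-1.7, -0.7, 2.4]
width: 0.007
gripper_force: 1.2
```

>>> move_arm:
  motion:
    - {"tx": 0,"ty": 0,"tz": 0.0005,"twist": 0}
    - {"tx": 0,"ty": 0,"tz": 0.0005,"twist": 0}
    - {"tx": 0,"ty": 0,"tz": 0.0005,"twist": 0}

```text
clock: 9.4
position: [0.5663, 0.048, 0.2067]
ee_rot: [0.696, 3.063, 0.0]
force: [-1.0, 0.3, 3.1]
width: 0.007
gripper_force: 1.2
```

>>> move_arm:
  motion:
    - {"tx": 0,"ty": 0,"tz": 0.0005,"twist": 0}
    - {"tx": 0,"ty": 0,"tz": 0.0005,"twist": 0}
    - {"tx": 0,"ty": 0,"tz": 0.0005,"twist": 0}

```text
clock: 9.7
position: [0.5663, 0.048, 0.2052]
ee_rot: [-0.696, -3.063, 0.0]
force: [-0.5, 0.3, 2.1]
width: 0.002
gripper_force: 1.2
```

>>> move_arm:
  motion:
    - {"tx": 0,"ty": 0,"tz": 0.0005,"twist": 0}
    - {"tx": 0,"ty": 0,"tz": 0.0005,"twist": 0}
    - {"tx": 0,"ty": 0,"tz": 0.0005,"twist": 0}

```text
clock: 10.0
position: [0.5663, 0.048, 0.2037]
ee_rot: [0.696, 3.063, 0.0]
force: [-0.4, 0.4, 3.1]
width: 0.007
gripper_force: 1.2
```

>>> move_arm:
  motion:
    - {"tx": 0,"ty": 0,"tz": 0.0005,"twist": 0}
    - {"tx": 0,"ty": 0,"tz": 0.0005,"twist": 0}
    - {"tx": 0,"ty": 0,"tz": 0.0005,"twist": 0}

```text
clock: 10.3
position: [0.5663, 0.048, 0.2022]
ee_rot: [0.696, 3.063, 0.0]
force: [-1.2, -0.8, 3.0]
width: 0.006
gripper_force: 1.2
```

>>> move_arm:
  motion:
    - {"tx": 0,"ty": 0,"tz": 0.0005,"twist": 0}
    - {"tx": 0,"ty": 0,"tz": 0.0005,"twist": 0}
    - {"tx": 0,"ty": 0,"tz": 0.0005,"twist": 0}

```text
clock: 10.6
position: [0.5663, 0.048, 0.2007]
ee_rot: [0.696, 3.063, 0.0]
force: [-0.9, -0.3, 3.8]
width: 0.005
gripper_force: 1.8
```

>>> move_arm:
  motion:
    - {"tx": 0,"ty": 0,"tz": 0.0003,"twist": 0}
    - {"tx": 0,"ty": 0,"tz": 0.0003,"twist": 0}

```text
clock: 10.8
position: [0.5664, 0.048, 0.2004]
ee_rot: [0.696, 3.063, 0.0]
force: [-2.2, 0.2, 6.2]
width: 0.003
gripper_force: 3.1
```

>>> move_arm:
  motion:
    - {"tx": 0,"ty": 0,"tz": 0.0002,"twist": 0}
    - {"tx": 0,"ty": 0,"tz": 0,"twist": 0}

```text
clock: 11.0
position: [0.5664, 0.048, 0.2003]
ee_rot: [0.696, 3.063, 0.0]
force: [-2.4, 0.1, 5.9]
width: 0.006
gripper_force: 3.0
```

```bash
python3 s.py; python3 s.py
```

```text
[69 70 73 70 66 65 66 62 63 64 64 64 63 63 55 51 45 34 32 34 55 74 82 85]
0.20023452490578528 [-1.8517842  -0.32518503  6.00167503]
[68 71 73 72 67 63 61 64 64 64 63 65 62 61 56 50 46 37 26 36 54 75 83 83]
0.20025466074531095 [-1.85610843  0.56353631  6.40285467]
```

The foot holds about 3 N on the glass on top of the drag. I'll back off upward, move behind the lever post, twist to line up with the arc, and look.

>>> move_arm:
  motion:
    - {"tx": 0,"ty": 0,"tz": -0.005,"twist": 0}
    - {"tx": 0,"ty": 0,"tz": -0.03,"twist": 0}
    - {"tx": 0,"ty": 0,"tz": -0.025,"twist": 0}
    - {"tx": 0.04,"ty": 0.034,"tz": 0,"twist": 0}
    - {"tx": 0,"ty": 0,"tz": 0,"twist": -0.085}
    - {"tx": 0,"ty": 0,"tz": 0,"twist": -0.085}
    - {"tx": 0,"ty": 0,"tz": 0,"twist": -0.085}
    - {"tx": 0,"ty": 0,"tz": 0,"twist": -0.085}
    - {"tx": 0,"ty": 0,"tz": 0,"twist": -0.085}
    - {"tx": 0,"ty": 0,"tz": 0,"twist": -0.085}
    - {"tx": 0,"ty": 0,"tz": 0,"twist": 0}

```text
clock: 12.2
position: [0.546, 0.0935, 0.26]
ee_rot: [-0.556, 3.092, -0.0]
force: [0.4, 0.4, 0.8]
width: 0.005
gripper_force: 0.0
```

```bash
python3 look.py w5
```

```text
stop wrist 0.7 [236.416 264.288] [0.5494 0.0476 0.24  ]
stop scene 0.52 [331.2   238.416] [0.6039 0.0459 0.24  ]
stop side 0.89 [329.088 225.312] [0.5353 0.0145 0.24  ]
stop [0.5671 0.0474 0.2009] [0.0034028974529631602, 0.002999872663771734, 0.0045454549488249864]
pivot wrist 0.88 [219.776 283.104] [0.6117 0.0307 0.15  ]
pivot scene 0.91 [323.584 271.824] [0.6185 0.0328 0.15  ]
pivot side 0.79 [349.312 238.992] [0.6121 0.0342 0.15  ]
pivot [0.6139 0.0328 0.1474] [0.0026089093961486464, 0.002174613822843654, 0.0029350436971095294]
lever_grip scene 0.58 [360.576 244.512] [0.585  0.1066 0.2   ]
lever_grip side 0.58 [319.296 208.992] [0.5856 0.1142 0.2   ]
lever_grip [0.5843 0.1087 0.2019] [0.0028268450126934653, 0.0028268450126935564]
tile wrist 0.34 [95.424 28.704] [ 0.4323 -0.2386  0.015 ]
tile scene 0.87 [324.672 306.384] [0.6171 0.0377 0.015 ]
tile side 0.94 [347.584 281.712] [0.6118 0.0321 0.015 ]
tile [ 0.5447 -0.0406  0.1167] [0.13810602033437092, 0.1391197821500873, 0.005337415693734171]
12.95 [0.546  0.0937 0.2599] [-0.5533  3.0925  0.0001] [0.3254 1.0803 0.0744] 0.0027238915335748445
```

View pics/w5.png

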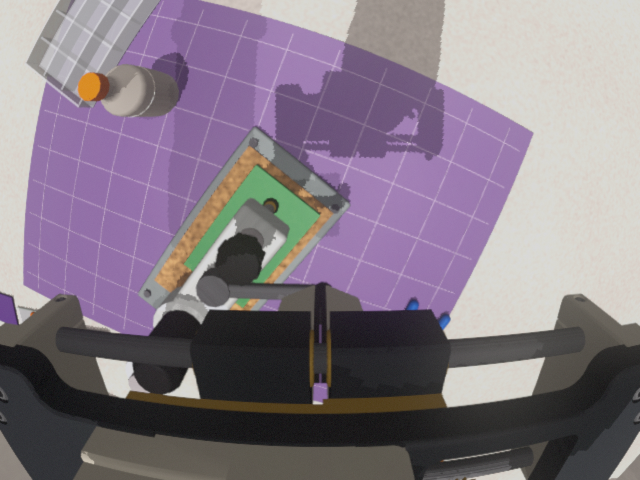

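The wrist view shows the knob top at (240,265), the pivot at (213,290) and the lever arm running right from the pivot to the fingers at (320,290). Knob height is now 0.201, consistent with contact. The post is about 41 mm ahead of the fingers along tool -x, so I'll descend behind it.

>>> move_arm:
  motion:
    - {"tx": 0,"ty": 0.005,"tz": 0.02,"twist": 0}
    - {"tx": 0,"ty": 0,"tz": 0.025,"twist": 0}
    - {"tx": 0,"ty": 0,"tz": 0.025,"twist": 0}
    - {"tx": 0,"ty": 0,"tz": 0.012,"twist": 0}
    - {"tx": 0,"ty": 0,"tz": 0,"twist": 0}
    - {"tx": -0.005,"ty": 0,"tz": 0,"twist": 0}
    - {"tx": -0.005,"ty": 0,"tz": 0,"twist": 0}
    - {"tx": -0.005,"ty": 0,"tz": 0,"twist": 0}
    - {"tx": -0.005,"ty": 0,"tz": 0,"twist": 0}

```text
clock: 13.85
position: [0.5639, 0.1056, 0.1786]
ee_rot: [-0.553, 3.091, 0.0]
force: [-0.5, -0.6, 0.9]
width: 0.006
gripper_force: 1.3
```

>>> move_arm:
  motion:
    - {"tx": -0.003,"ty": 0,"tz": 0,"twist": 0}
    - {"tx": -0.003,"ty": 0,"tz": 0,"twist": 0}
    - {"tx": -0.0085,"ty": 0.0013,"tz": 0,"twist": 0.064}
    - {"tx": -0.0085,"ty": 0.0013,"tz": 0,"twist": 0.064}
    - {"tx": -0.0085,"ty": 0.0013,"tz": 0,"twist": 0.064}

```text
clock: 14.35
position: [0.592, 0.1167, 0.1778]
ee_rot: [0.075, -3.139, 0.002]
force: [-4.1, -3.6, 0.6]
width: 0.004
gripper_force: 1.9
```

>>> move_arm:
  motion:
    - {"tx": -0.0085,"ty": 0.0013,"tz": 0,"twist": 0.064}
    - {"tx": -0.0085,"ty": 0.0013,"tz": 0,"twist": 0.064}
    - {"tx": -0.0085,"ty": 0.0013,"tz": 0,"twist": 0.064}
    - {"tx": -0.0085,"ty": 0.0013,"tz": 0,"twist": 0.064}
    - {"tx": -0.0085,"ty": 0.0013,"tz": 0,"twist": 0.064}

```text
clock: 14.85
position: [0.6341, 0.1174, 0.1774]
ee_rot: [-0.707, -3.059, 0.002]
force: [-3.7, -0.8, 1.2]
width: 0.005
gripper_force: 1.8
```

>>> move_arm:
  motion:
    - {"tx": -0.0051,"ty": 0.0009,"tz": 0,"twist": 0.038}
    - {"tx": -0.0051,"ty": 0.0009,"tz": 0,"twist": 0.038}
    - {"tx": -0.0051,"ty": 0.0009,"tz": 0,"twist": 0.038}

```text
clock: 15.15
position: [0.6486, 0.1125, 0.1773]
ee_rot: [-0.975, -2.984, 0.002]
force: [-4.6, -0.0, 0.1]
width: 0.006
gripper_force: 1.8
```

>>> move_arm:
  motion:
    - {"tx": -0.0034,"ty": 0.0006,"tz": 0,"twist": 0.025}
    - {"tx": -0.0034,"ty": 0.0006,"tz": 0,"twist": 0.025}

```text
clock: 15.35
position: [0.6547, 0.1096, 0.1773]
ee_rot: [-1.09, -2.944, 0.001]
force: [-4.9, 0.7, 1.3]
width: 0.005
gripper_force: 1.8
```

>>> move_arm:
  motion:
    - {"tx": -0.0034,"ty": 0.0006,"tz": 0,"twist": 0.025}
    - {"tx": -0.0034,"ty": 0.0006,"tz": 0,"twist": 0.025}

```text
clock: 15.55
position: [0.6584, 0.108, 0.177]
ee_rot: [-1.201, -2.895, 0.001]
force: [-18.1, 8.5, 9.7]
width: 0.003
gripper_force: 9.3
```

>>> move_arm:
  motion:
    - {"tx": -0.001,"ty": 0,"tz": 0,"twist": 0}
    - {"tx": 0,"ty": 0,"tz": 0,"twist": 0}

```text
clock: 15.75
position: [0.6583, 0.108, 0.1771]
ee_rot: [-1.197, -2.895, 0.0]
force: [-15.3, 5.4, 8.3]
width: 0.005
gripper_force: 7.7
```

It has stopped hard with no creep at about 17 N. I'll back off, lift and check.

>>> move_arm:
  motion:
    - {"tx": 0.003,"ty": 0,"tz": 0,"twist": 0}
    - {"tx": 0.012,"ty": 0,"tz": 0,"twist": 0}
    - {"tx": 0.015,"ty": 0,"tz": 0,"twist": 0}
    - {"tx": 0,"ty": 0,"tz": -0.03,"twist": 0}
    - {"tx": 0,"ty": 0,"tz": -0.05,"twist": 0}
    - {"tx": 0.05,"ty": 0.02,"tz": -0.02,"twist": 0}
    - {"tx": 0.05,"ty": 0.02,"tz": 0,"twist": 0}
    - {"tx": 0.05,"ty": 0.02,"tz": 0,"twist": 0}
    - {"tx": 0,"ty": 0,"tz": 0,"twist": 0}

```text
clock: 16.65
position: [0.5785, 0.272, 0.275]
ee_rot: [-1.183, -2.906, -0.006]
force: [-0.3, 0.2, -1.1]
width: 0.005
gripper_force: 0.0
```

```bash
python3 look.py w6; python3 s.py; python3 - <<'E'
from h import *
a=arm.get_image("scene")[170:320,240:440,::-1];b=arm.get_image("side")[150:300,240:440,::-1]
cv2.imwrite("pics/c7.png",cv2.resize(np.hstack([a,b]),(800,300),interpolation=cv2.INTER_CUBIC))
E
```

```text
stop side 0.89 [329.728 226.704] [0.5335 0.01   0.24  ]
pivot wrist 0.6 [180.096 405.888] [0.616  0.0129 0.15  ]
pivot scene 0.71 [322.624 270.   ] [0.6139 0.0308 0.15  ]
pivot side 0.68 [348.992 239.52 ] [0.6103 0.0331 0.15  ]
pivot [0.612  0.0283 0.1555] [0.00644617462447402, 0.005374533410405761, 0.005232306323843861]
lever_grip scene 0.95 [355.2  280.08] [0.6732 0.0926 0.2   ]
lever_grip side 0.56 [355.328 201.6  ] [0.6709 0.0863 0.2   ]
lever_grip [0.6729 0.0912 0.1975] [0.001984776478679711, 0.001984776478679759]
tile wrist 0.75 [136.576 404.112] [ 0.6073 -0.1971  0.015 ]
tile scene 0.65 [323.52  306.912] [0.6186 0.0351 0.015 ]
tile side 0.65 [349.12  278.016] [0.6231 0.04   0.015 ]
tile [ 0.6047 -0.0063  0.0923] [0.06369254709039121, 0.06672437427848328, 0.029225150475461176]
17.4 [0.5833 0.2612 0.2753] [-1.2037 -2.9018 -0.0001] [ 0.4731  0.3743 -0.5635] 0.0026917712608466823
[58 63 63 57 61 61 61 56 60 59 59 58 58 60 50 46 42 33 26 35 50 69 77 76]
0.27531976001360625 [-0.02939204  0.21555473  0.96112221]
```

View pics/c7.png

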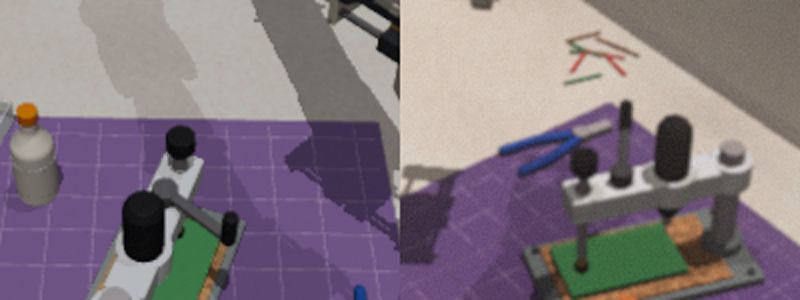

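View pics/w6.png

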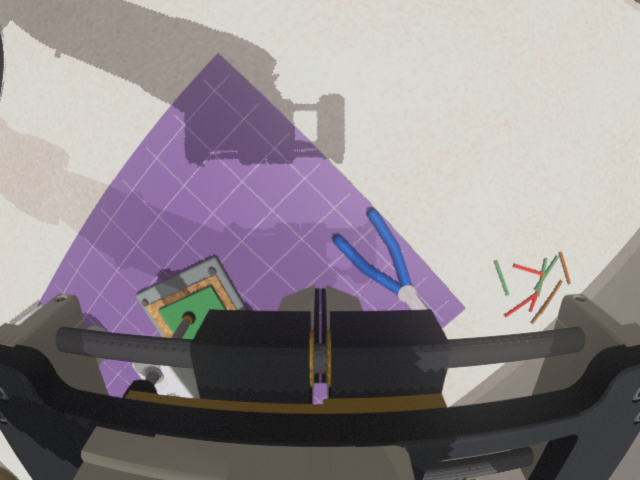

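The lever has swung to its stop, about 43° world, so it turned about 1.16 rad plus its starting angle. The foot's pixels are the same as at contact, the tile shows no sign of having moved, and the arm is clear.

```bash
python3 -c "
from cell import arm
print(arm.sign_off())"
```

```text
the job is handed in; nothing more can be done
None
```

The job is handed in, no verdict returned: the foot rests on the tile (about 3 N measured at contact), the clamp lever is swung clockwise to its stop, and the last images show nothing around the stand disturbed.

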